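# Hang a packed column on the notched rail

### The job

Two packed columns hang on the plain rail. Take the front one, nearest that rail's free end, off over the upturned end stop and thread its hanger eye onto the notched rail beside it, over that rail's end stop. Lower it gently until the rail carries it (do not drop it or press it hard against the rails), then slide it back until the hanger drops fully into the front, empty notch, and leave it hanging there on its own, with the other columns and the things on the bench left where they are.

Things in the scene. Friction and masses are not known exactly. Their poses are not given: they have to be found in the camera images.
- column_grip (a point): Front packed column, the one to move: steel tube coil in a round wire cage (140 mm across, 30 mm thick along the rail), hung by a steel eye with a square black grip post on top; 0.3 to 0.45 kg, weight centred about 80 mm below this point. Point: centre of the post, 16 x 16 mm, 44 mm tall (22 mm up and down). x along the rail, z up. Lowest point of the cage 220 mm below.
- column_eye (a point): The same column's hanger eye, a closed loop of 4 mm steel strip, 24 mm long along the rail (x), straight under the post. Point: middle of the underside of its top strip, which rests on the rail; 26 mm below the post's centre. The opening below it is 30 mm wide (y) and 50 mm high.
- plain_stand: Retort stand with the plain rail, fixed; origin under the middle of its base plate (240 x 140 x 12 mm), x along the rail. Rail: level steel bar over y = 0, 8 mm wide, 14 mm high, top at z = 235 mm, free front end towards -x, rear held by a boss head (from x = +80 mm) on a 297 mm high rod at x = +95, y = +24 mm. The front column's eye hangs at x = -72 to -30 mm, the other's at +30 to +42.
- plain_stop (a point): Front tip of the plain rail, at the level of the rail's top (x = -105, z = 235 mm in the stand's frame). The end stop is the upturned tip: from here 8 mm back along +x, rising 12 mm above the rail's top. A hanger passes it while its eye is 12 to 36 mm above its resting height. Axes as the stand's.
- notched_stand: Retort stand with the notched rail, fixed; same make and frame as the plain one (rail along x over y = 0, front end to -x). Only the stand is measured: the rail was clamped by eye and sits up to 8 mm higher or lower AND up to 12 mm farther forward or back than nominal (top at z = 235 mm, tip at x = -105 mm), so it must be felt or seen. It is locked and does not give.
- notched_stop (a point): NOMINAL front tip of the notched rail, at the level of the rail's top; the true one is up to 8 mm off in height and up to 12 mm along x. The end stop is the upturned tip: 8 mm long, rising 12 mm above the rail's top, as on the plain rail. Behind it the top is a flat land from 8 to 66 mm behind the tip, then the front notch.
- notch_nominal (a point): NOMINAL middle of the front, empty notch, 80 mm behind the tip, at the level of the rail's top; truly up to 8 mm off in height and 12 mm along x, with the rail. Notch: 28 mm long (hanger strip 24 mm), 4 mm deep, square walls. A column the rail carries slides at a push of 1.3 to 3.2 N, drops in and stops at the far wall. A like column hangs in the next notch, 70 mm behind.
- column_behind: The other column on the plain rail, of the same kind, loose, to be left alone; origin at the middle of the underside of its eye's top strip, where it rests on the rail; x along the rail, z up.
- column_seated (a joint): Sideways swing about the rail (rad, 0 hanging straight) of the column that already hangs in the notched rail's rear notch; it cannot come off; to be left alone.
- vial_rack: White vial rack with small vials, 100 x 75 x 41 mm, loose, to be left alone; origin at the centre of its underside.
- spanner: Steel spanner, 140 mm long and under 15 mm high, lying loose on the bench, to be left alone; origin at its middle, on the bench.
- ferrule_jar: Amber glass jar, 52 mm across and 60 mm high, loose, to be left alone; origin at the centre of its underside.
- flow_meter: Grey hand-held flow meter, 60 x 100 x 28 mm, lying loose, to be left alone; origin at the centre of its underside.
There are look-alikes about, which are no part of the job. Leave any green or pink look-alike of the part that bears column_grip alone.

How it is judged:
On the way, in this order (a step that is already met when the one before it is completed fails the run):
1. the column's eye is lifted over the plain rail's end stop and clear of that rail (x of column_grip in the frame of plain_stand below -0.117 m and contact force between column and plain_stand below 0.05 N), for 0.1 s.
2. the notched rail, threaded through the eye, carries the column (contact force between column and notched_stand above 1 N and x of column_grip in the frame of notched_stand between -0.105 and -0.005 m and y of column_grip in the frame of notched_stand between -0.02 and 0.02 m and height (world z) of column_grip between 0.24 and 0.275 m), for 0.2 s.
At the end, for the whole second after the job is handed in: The front column hangs by its eye in the front notch of the notched rail, its hanger strip down on the notch's floor (bearing at least 1 N there), upright within 0.12 rad, at rest and let go; the other column still hangs within 15 mm of its place (contact force between column and notched_rail_c0 above 1 N and contact force between column and the fingers below 0.05 N and angle between column_grip's own z axis and vertical below 0.12 rad and linear speed of column below 0.03 m/s and x of column_grip in the frame of notched_stand between -0.042 and -0.008 m and y of column_grip in the frame of notched_stand between -0.015 and 0.015 m and distance of column_behind from where it was at the start of the episode below 0.015 m); the robot touches nothing.
It fails at once if the column is pressed against the plain rail or its stand with more than 20 N (contact force between column and plain_stand above 20 N).
It fails at once if the column is pressed against the notched rail, its stand or the column on it with more than 20 N (contact force between column and notched_stand above 20 N).
It fails at once if the column is dropped (falls faster than 0.3 m/s out of the fingers) (contact force between column and the fingers below 0.02 N and linear speed of column above 0.3 m/s).
It fails at once if another column is disturbed: the one behind on the plain rail shifted more than 15 mm, or the one on the notched rail set swinging more than 0.35 rad (distance of column_behind from where it was at the start of the episode above 0.015 m or value of joint column_seated above 0.35 rad or value of joint column_seated below -0.35 rad).
It fails at once if the rack, spanner, jar or flow meter on the bench is shifted more than 20 mm (distance of any of vial_rack, spanner, ferrule_jar, flow_meter from where it was at the start of the episode above 0.02 m).
It also fails if it takes over 64 s, if anything falls off the work surface, if the arm or the gripper's body presses on something with over 40 N, if the wrist force passes 120 N, or if a joint passes its speed limit or range.

### The arm

A 6-joint arm with a two-finger parallel gripper is mounted at the origin on the work surface. World frame = base frame: x ahead of the robot, y to its left, z up, the work surface at z = 0. Lengths are in m, angles in rad, forces in N, time in s.
With the tool pointing down it reaches from about 0.425 to 0.95 m from the base axis. Payload 3.5 kg.
Tool frame: the origin (TCP) lies at the very end of the fingers, on their centre line; the grasp point (between the pads) lies 19 mm behind it; y points along the fingers, z is the direction in which the jaws open and shut, and the axes are right-handed (so a half turn about y gives the same grasp; the last joint's range is limited). The gripper opens to 85 mm and grips with 20 to 120 N. Pads are 22 mm wide; open, the fingers measure 114 mm over their backs; the gripper's body (76 mm by 85 mm) begins 54 mm behind the grasp point. The pads swing forward as they close: fully open they stand 13 mm farther back than shut.
Start: joints at [-1.34, 0.286, 1.577, -0, 1.279, -0.15], TCP at [0.251, -0.627, 0.231] pointing down, gripper open.
Joint ranges: [-2.77, 2.77], [-0.9, 2.22], [0.21, 2.48], [-1.53, 4.67], [0.24, 2.81], [-2.84, 2.84]. Speed limits (rad/s): [2.79, 2.79, 3.14, 3.14, 3.14, 3.14].

### API

Orientations are given as [roll, pitch, yaw] about the fixed x, y, z axes, in that order (R = Rz(yaw) Ry(pitch) Rx(roll)).
In Python, from rig import ctrl gives the robot as it stands. The module is installed in compiled form; this text tells all that it offers.
- The arm moves only by the tool move_arm, never from a script. Its argument "moves" is a list that holds one entry, the list of rows, each a list of 5 numbers: the shift along the tool's x, y, z in units of 30 mm (1.0 is 30 mm), then the turn about the tool's y in degrees, then the opening, from 0 (shut) to 1 (fully open). A call has 1 to 10 rows; each row is the pose to reach, as a shift and turn from the pose measured when the call began, along the tool's axes at that moment; what a row does not reach only later rows make up. A row lasts 1/12 s, in which the tool goes at most 41.7 mm and 7.16 degrees, less where a joint would pass 70% of its speed; a pose out of reach is approached as far as the arm can. A call with a gripper value outside its range is refused whole. The fingers move at their own pace and stop on an object; "grip_force" is the grip in N (left out, the last holds). Time passes only in rows, so rows that repeat a pose let the fingers close. It gives the time, the measured TCP pose, the force and the opening at its end, in the units of the state.
- ctrl.get_state(): the state, without advancing time (a new reading comes with each control period).
- ctrl.read_camera(name): name is "scene" or "side" or "wrist"; returns a dict with "pixels" (420x560x3 uint8, blue, green, red), "intrinsics" (3x3 intrinsics, pixels), "cam_to_world" (4x4, takes a point from camera to world coordinates). Camera axes: x right, y down, z forward; pixel columns grow to the right and rows downward; lengths in m; the calibration is good to about 2 mm. The wrist camera is an equidistant fisheye: a pixel r from the principal point sees the ray r / f radians off the axis. A picture is of the moment at which its call begins. There is no depth.
- ctrl.close_job(): hands the job in, once; it reports no verdict.
The state is a dict: "clock": time; "joint_pos": joint angles; "qd": joint speeds; "effort": joint torques, N m; "tool_pos": TCP position; "eef_rot": TCP orientation; "contact_force": force on the tool from outside, world axes, zero at the start; "torque": the same for the moment, N m; "finger_gap": finger opening in m.
Only numpy, scipy, OpenCV 4.12 (cv2) and the standard library are available. Lean on these libraries where they do the work, as an engineer would, in place of code of your own. Each camera call takes 0.05 s, during which the arm holds its last target. There are 200 camera calls.

## Working session

There is one attempt and no reset: what is moved stays moved. The work goes in short steps, Python scripts to look and compute and a tool call to move; the robot and the scene stay as the last step left them, time stands still between calls to the robot, and variables do not carry over. Pictures are saved under pics/ and viewed, about 8 in all and at most 12, crops included, and the job is handed in when it is done.

Besides the shell and the picture viewer there is one more tool, called after ">>>" as name([rows], argument=value, ...), one row to a line, values as JSON. move_arm: Moves the arm, as the interface text tells. Its arguments: {"type":"object","properties":{"moves":{"type":"array"},"grip_force":{"type":"number"}},"required":["moves"]}

```bash
mkdir -p pics; cat > h.py <<'E'
import numpy as np, cv2
from rig import ctrl
def snap(n,fn):
    d=ctrl.read_camera(n); cv2.imwrite(f'pics/{fn}.png',d['pixels']); np.savez(f'pics/{fn}.npz',K=d['intrinsics'],T=d['cam_to_world']); return d
def ray(fn,u,v):
    z=np.load(f'pics/{fn}.npz');K,T=z['K'],z['T']
    r=T[:3,:3]@np.array([(u-K[0,2])/K[0,0],(v-K[1,2])/K[1,1],1]);return T[:3,3],r/np.linalg.norm(r)
def tri(*obs):
    A=np.zeros((3,3));b=np.zeros(3);R=[ray(*o) for o in obs]
    for o,r in R:
        P=np.eye(3)-np.outer(r,r);A+=P;b+=P@o
    p=np.linalg.solve(A,b);return p,[np.linalg.norm((np.eye(3)-np.outer(r,r))@(p-o)) for o,r in R]
def proj(fn,p):
    z=np.load(f'pics/{fn}.npz');K,T=z['K'],z['T'];q=K@(T[:3,:3].T@(np.array(p)-T[:3,3]));return q[:2]/q[2]
E
python3 - <<'E'
from h import *
for n in('scene','side'):
    d=snap(n,n+'0'); print(d['intrinsics'],d['cam_to_world'])
a=[cv2.imread(f'pics/{n}0.png') for n in('scene','side')]
for n,i in zip(('scene','side'),a): cv2.imwrite(f'pics/{n}0b.png',cv2.resize(i,(800,600),interpolation=cv2.INTER_CUBIC))
print(ctrl.get_state())
E
```

```text
[[494.66208858   0.         280.75414881]
 [  0.         494.66208858 207.49740239]
 [  0.           0.           1.        ]] [[-0.38553051  0.74533966 -0.54390717  1.11336256]
 [ 0.9226028   0.31973193 -0.21581373  0.23862087]
 [ 0.01304996 -0.58501306 -0.81091888  1.14965907]
 [ 0.          0.          0.          1.        ]]
[[443.24667474   0.         280.0446582 ]
 [  0.         443.24667474 209.79286912]
 [  0.           0.           1.        ]] [[-0.96106723 -0.21217917  0.17700221  0.26693254]
 [-0.27624034  0.72294031 -0.63328397  0.73169606]
 [ 0.00640763 -0.65752362 -0.75340669  1.07285122]
 [ 0.          0.          0.          1.        ]]
{'clock': 0.1, 'joint_pos': array([-1.33998998e+00,  2.87109493e-01,  1.57802871e+00, -5.00552012e-06,
        1.27861643e+00, -1.50023985e-01]), 'qd': array([-8.27168566e-05, -2.84544077e-03, -3.55518744e-03,  8.55815402e-04,
       -9.72196372e-04, -8.31295330e-04]), 'effort': array([ 7.18508636e-04, -4.07294226e+01, -2.93698418e+01, -1.41712458e-04,
        3.39477883e-03,  8.41062729e-06]), 'tool_pos': array([ 0.25076497, -0.62604845,  0.23006492]), 'eef_rot': array([-1.57293473e+00,  3.18395772e-04, -2.76076122e+00]), 'contact_force': array([-0.43981895,  0.11001708,  0.50375082]), 'torque': array([ 0.01335838, -0.04896575,  0.05296006]), 'finger_gap': 0.0855486149196415}
```

View pics/scene0b.png

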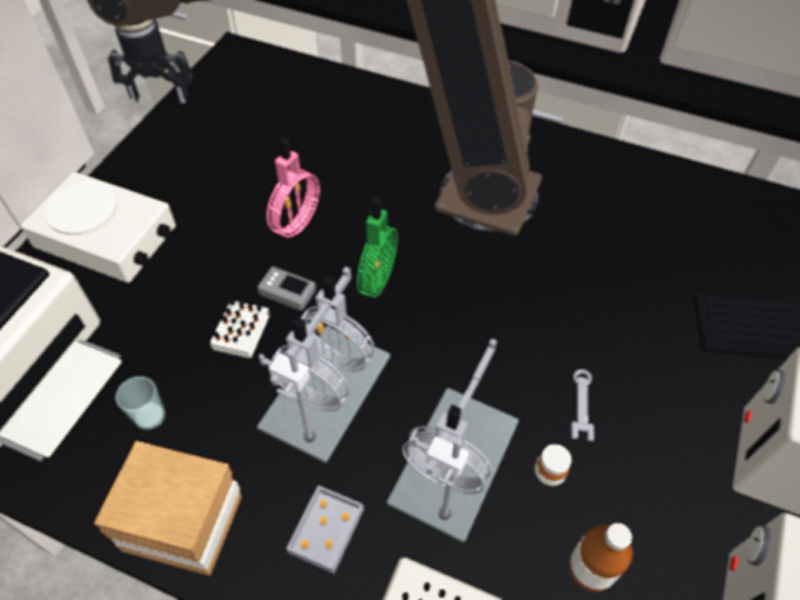

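View pics/side0b.png

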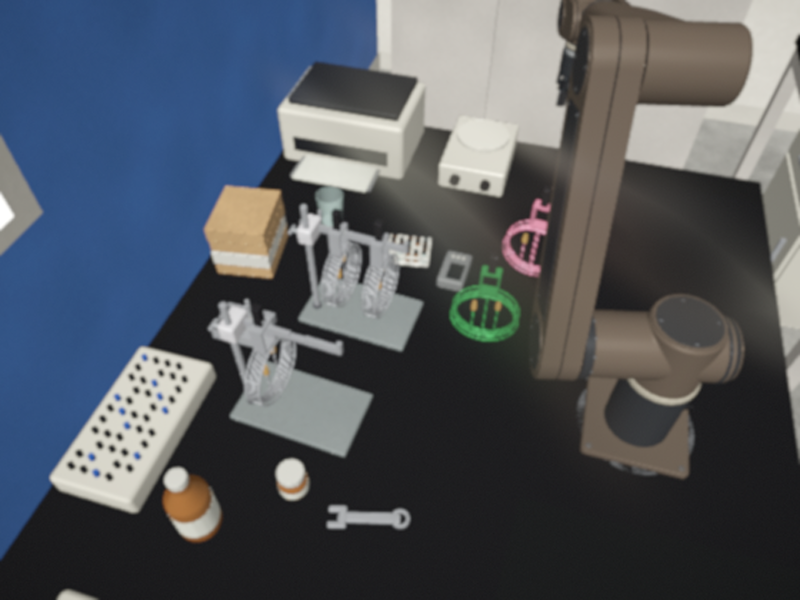

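```bash
python3 - <<'E'
from h import *
def crop(fn,u,v,w,h,s):
    i=cv2.imread(f'pics/{fn}.png')[v:v+h,u:u+w]
    i=cv2.resize(i,None,fx=s,fy=s,interpolation=cv2.INTER_LANCZOS4)
    i=np.clip(255*(i/255.)**0.6,0,255).astype('uint8')
    for k in range(0,w,20): cv2.putText(i,str(u+k),(k*s,10),0,.35,(0,255,255)); cv2.line(i,(k*s,12),(k*s,18),(0,255,255))
    for k in range(20,h,20): cv2.putText(i,str(v+k),(0,k*s+4),0,.35,(0,255,255))
    cv2.imwrite(f'pics/{fn}c.png',i)
crop('scene0',175,182,195,150,4); crop('side0',140,132,160,150,4)
E
```

```text
(no output)
```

View pics/scene0c.png

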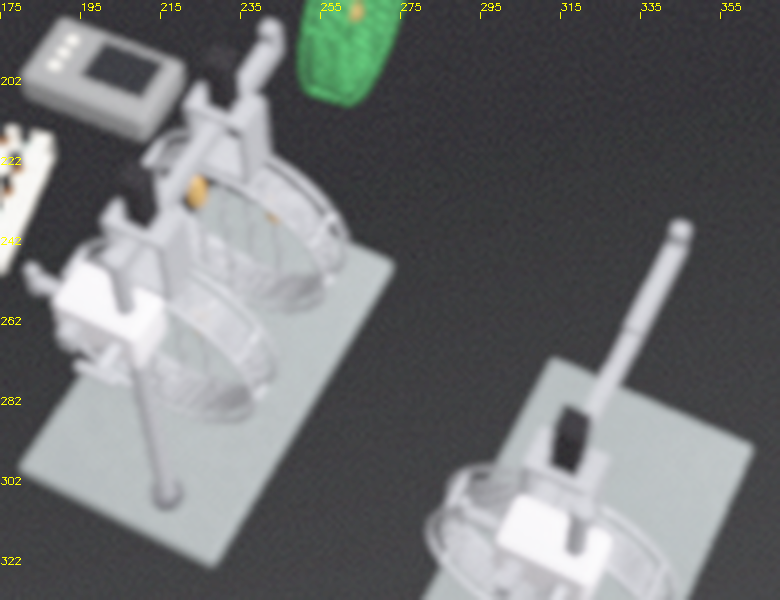

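View pics/side0c.png

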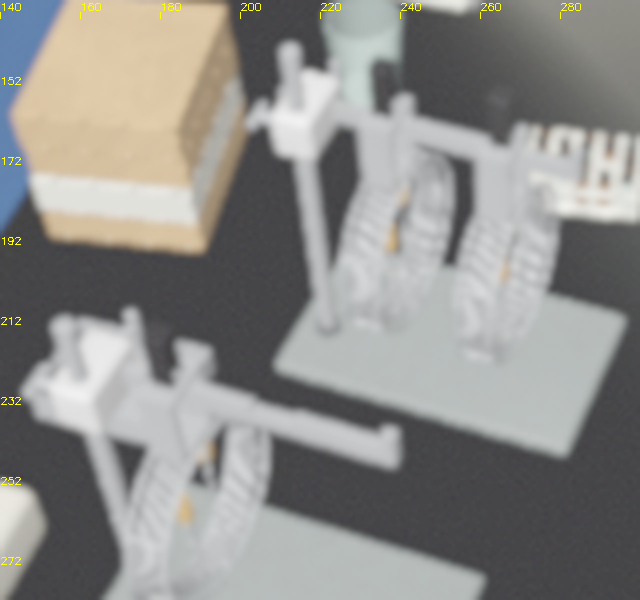

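```bash
cat > fit.py <<'E'
from h import *
from scipy.optimize import least_squares
C={'f-':(-.12,-.07,.012),'f+':(-.12,.07,.012),'r-':(.12,-.07,.012),'r+':(.12,.07,.012)}
def W(p,q): c,s=np.cos(p[2]),np.sin(p[2]); return np.array([p[0]+c*q[0]-s*q[1],p[1]+s*q[0]+c*q[1],q[2]])
def fit(obs,x0):
    f=lambda p:np.concatenate([proj(fn,W(p,C[k] if isinstance(k,str) else k))-uv for fn,k,uv in obs])
    r=least_squares(f,x0,loss='soft_l1'); return r.x,f(r.x).reshape(-1,2).round(1)
E
python3 - <<'E'
from fit import *
def g(fn,u,v):
    o,r=ray(fn,u,v);return (o+r*(.012-o[2])/r[2]).round(4)
for n,l in {'scene0':[(273.5,248),(228.3,323.8),(180,298.8),(313.3,271.5),(363.5,294.5),(325.5,376),(273,352)],'side0':[(296.5,211.5),(281.3,246.3),(208.8,224),(261,276.8),(241.5,318),(163,288)]}.items():
    for q in l: print(n,q,g(n,*q))
print('post',tri(('scene0',230.5,199),('side0',265,158)))
print('ntip top',tri(('scene0',345,239.5),('side0',237.5,239)))
E
```

```text
scene0 (273.5, 248) [ 0.4813 -0.0304  0.012 ]
scene0 (228.3, 323.8) [ 0.7208 -0.047   0.012 ]
scene0 (180, 298.8) [ 0.7087 -0.1869  0.012 ]
scene0 (313.3, 271.5) [0.5061 0.0925 0.012 ]
scene0 (363.5, 294.5) [0.5177 0.2321 0.012 ]
scene0 (325.5, 376) [0.7471 0.2122 0.012 ]
scene0 (273, 352) [0.7425 0.0801 0.012 ]
side0 (296.5, 211.5) [ 0.4642 -0.1678  0.012 ]
side0 (281.3, 246.3) [ 0.4729 -0.023   0.012 ]
side0 (208.8, 224) [ 0.7111 -0.0422  0.012 ]
side0 (261, 276.8) [0.4985 0.0948 0.012 ]
side0 (241.5, 318) [0.5091 0.2297 0.012 ]
side0 (163, 288) [0.746  0.2046 0.012 ]
post (array([ 0.54520612, -0.10755676,  0.2700373 ]), [np.float64(0.0008067702476999983), np.float64(0.0008067702476999977)])
ntip top (array([0.53148049, 0.15665034, 0.24925821]), [np.float64(0.0023716176358318797), np.float64(0.002371617635831889)])
```

```bash
python3 - <<'E'
from fit import *
s,d='scene0','side0'
P,e=fit([(s,'f+',(273.5,248)),(s,'r+',(228.3,323.8)),(s,'r-',(180,298.8)),(d,'f-',(296.5,211.5)),(d,'f+',(281.3,246.3)),(d,'r+',(208.8,224))],[.6,-.1,-.06]);print('plain',P,e)
N,e2=fit([(s,'f-',(313.3,271.5)),(s,'f+',(363.5,294.5)),(s,'r+',(325.5,376)),(s,'r-',(273,352)),(d,'f-',(261,276.8)),(d,'f+',(241.5,318)),(d,'r+',(163,288))],[.6,.1,-.06]);print('notch',N,e2)
def loc(p,q): c,s=np.cos(p[2]),np.sin(p[2]); v=np.array(q)-[p[0],p[1],0]; return np.array([c*v[0]+s*v[1],-s*v[0]+c*v[1],v[2]])
print('post local',loc(P,[.5452,-.1076,.27]),'ntip local',loc(N,[.5315,.1567,.2493]))
print('plain tip nominal',W(P,(-.105,0,.235)),'notch tip nom',W(N,(-.105,0,.235)))
for p,t in ((P,'plain'),(N,'notch')):
    for fn in (s,d): print(t,fn,'stop top centre',proj(fn,W(p,(-.101,0,.247))), 'rod top',proj(fn,W(p,(.095,.024,.297))))
E
```

```text
plain [ 0.59266294 -0.10780884 -0.0759529 ] [[ 1.  -0.7]
 [ 0.5 -1.1]
 [ 0.4 -0.5]
 [-1.  -0.4]
 [-1.2 -1.9]
 [-1.4 -1.7]]
notch [ 0.62510547  0.15226702 -0.07105922] [[ 0.2 -2. ]
 [ 0.3 -2.6]
 [ 0.2  1.4]
 [-2.  -2. ]
 [-0.2 -1.3]
 [-0.6  0.2]
 [-2.7  2.4]]
post local [-0.04734195 -0.00339324  0.27      ] ntip local [-0.09368399 -0.00222414  0.2493    ]
plain tip nominal [ 0.48796566 -0.09984145  0.235     ] notch tip nom [0.52037046 0.15972196 0.235     ]
plain scene0 stop top centre [244.0773207  188.71316162] rod top [205.16107656 245.97361549]
plain side0 stop top centre [283.11519631 170.23414954] rod top [211.12679492 144.34563438]
notch scene0 stop top centre [346.548594   236.98159295] rod top [321.70295274 306.8565114 ]
notch side0 stop top centre [239.3344317  241.92832397] rod top [155.63157864 212.92448179]
```

```bash
cat >> fit.py <<'E'
from scipy.spatial.transform import Rotation as Ro
P=np.array([0.5927,-0.1078,-0.0760]); N=np.array([0.6251,0.1523,-0.0735])
def loc(p,q): c,s=np.cos(p[2]),np.sin(p[2]); v=np.array(q)-[p[0],p[1],0]; return np.array([c*v[0]+s*v[1],-s*v[0]+c*v[1],v[2]])
def go(t,zdir=None):
    s=ctrl.get_state(); R=Ro.from_euler('xyz',s['eef_rot']).as_matrix()
    d=R.T@(np.array(t)-s['tool_pos'])/.03
    z=R[:,2]; a=np.degrees(np.arctan2(z[1],z[0]))
    tw=0 if zdir is None else -((np.degrees(zdir)-a+90)%180-90)
    print('row',d.round(3),'turn',round(tw,2),'| tcp',s['tool_pos'].round(4),'zdir',round(a,2),'F',s['contact_force'].round(2),'gap',round(s['finger_gap'],4),'t',s['clock'],'ydir',R[:,1].round(4))
E
python3 - <<'E'
from fit import *
print('green bottom',tri(('scene0',262,206),('side0',339,236)),'green top post',tri(('scene0',264,142),('side0',345,181)))
go([.54,-.106,.40],-.076)
R=Ro.from_euler('xyz',ctrl.get_state()['eef_rot']).as_matrix(); print(R.round(3))
E
```

```text
green bottom (array([ 0.3230389 , -0.14041305, -0.04156991]), [np.float64(0.009975431412269446), np.float64(0.009975431412269408)]) green top post (array([ 0.32601619, -0.12317192,  0.23141541]), [np.float64(0.0003312122107673272), np.float64(0.0003312122107673413)])
row [-15.396  -5.633 -12.522] turn -63.83 | tcp [ 0.2508 -0.626   0.2301] zdir -68.18 F [-0.44  0.11  0.5 ] gap 0.0855 t 0.1 ydir [-5.0e-04  2.1e-03 -1.0e+00]
[[-0.928 -0.     0.372]
 [-0.372  0.002 -0.928]
 [-0.    -1.    -0.002]]
```

>>> move_arm([
  [[0,-2.5,0,0,0.6],[0,-5,0,0,0.6],[-1,-5.6,-0.8,-6,0.6],[-2,-5.6,-1.7,-12,0.6],[-3.1,-5.6,-2.5,-19,0.6],[-4.1,-5.6,-3.4,-26,0.6],[-5.2,-5.6,-4.2,-33,0.6],[-6.2,-5.6,-5,-40,0.6],[-7.2,-5.6,-5.9,-46,0.6],[-8.2,-5.6,-6.7,-52,0.6]],
], grip_force=60)

```text
clock: 0.93
tool_pos: [0.3957, -0.3631, 0.3981]
eef_rot: [-1.572, 0.002, -1.848]
contact_force: [0.7, 0.2, 0.2]
finger_gap: 0.0513
```

```bash
python3 -c "
from fit import *
go([.54,-.106,.38],-.076)"
```

```text
row [-9.557  0.622  2.278] turn -11.55 | tcp [ 0.3957 -0.3631  0.3981] zdir -15.91 F [0.66 0.19 0.21] gap 0.0513 t 0.9333 ydir [-7.0e-04  2.5e-03 -1.0e+00]
```

>>> move_arm([
  [[-1.2,0,0.3,-4,0.6],[-2.4,0,0.6,-8,0.6],[-3.6,0,0.9,-11.5,0.6],[-4.8,0.1,1.15,-11.5,0.6],[-6,0.2,1.4,-11.5,0.6],[-7.2,0.4,1.7,-11.5,0.6],[-8.4,0.5,2,-11.5,0.6],[-9.56,0.6,2.28,-11.5,0.6],[-9.56,0.6,2.28,-11.5,0.6]],
])

```text
clock: 1.68
tool_pos: [0.5414, -0.1007, 0.379]
eef_rot: [-1.573, 0.006, -1.641]
contact_force: [0.0, -0.8, -0.2]
finger_gap: 0.051
```

```bash
python3 - <<'E'
from fit import *
go([.545,-.106,.30],-.076)
d=snap('wrist','w1'); print(d['intrinsics'],d['cam_to_world'].round(3)); snap('scene','s1')
i=cv2.imread('pics/w1.png'); j=cv2.imread('pics/s1.png')[120:340,150:380]
cv2.imwrite('pics/m1.png',cv2.resize(i,(800,600),interpolation=cv2.INTER_CUBIC))
E
```

```text
row [0.183 2.633 0.137] turn 0.31 | tcp [ 0.5414 -0.1007  0.379 ] zdir -4.05 F [ 0.02 -0.83 -0.22] gap 0.051 t 1.6833 ydir [-0.002   0.0061 -1.    ]
[[325.1922621    0.         281.98168726]
 [  0.         325.1922621  214.66493741]
 [  0.           0.           1.        ]] [[ 0.998 -0.067 -0.022  0.546]
 [-0.07  -0.959 -0.273 -0.031]
 [-0.002  0.274 -0.962  0.522]
 [ 0.     0.     0.     1.   ]]
```

View pics/m1.png

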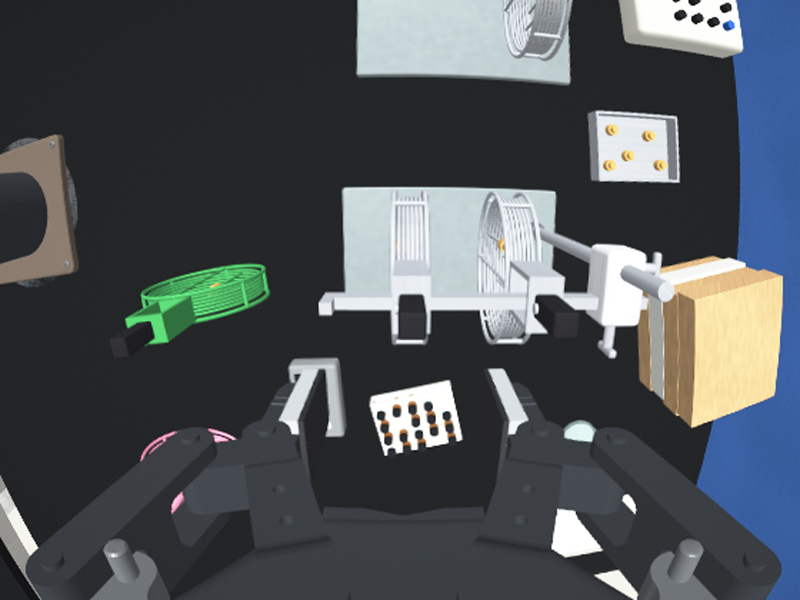

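```bash
cat >> h.py <<'E'
def wray(fn,u,v):
    z=np.load(f'pics/{fn}.npz');K,T=z['K'],z['T']; a=np.array([u-K[0,2],v-K[1,2]]);r=np.hypot(*a);t=r/K[0,0]
    d=np.array([*(a/max(r,1e-9)*np.sin(t)),np.cos(t)]);return T[:3,3],T[:3,:3]@d
def wz(fn,u,v,zz):
    o,r=wray(fn,u,v);return o+r*(zz-o[2])/r[2]
E
python3 - <<'E'
from fit import *
k=.7
for n,u,v,zz in [('post top far edge',412,340,.283),('post bottom near edge',411,294,.239),('tip L',320,303,.235),('tip stop top',326,300,.247),('post2 top far',565,336,.283),
 ('base f+',343,188,.012),('base r+',554,190,.012),('N base f-',358,77,.012),('N base r-',571,82,.012)]:
    p=wz('w1',u*k,v*k,zz); print(n,p.round(4),loc(P,p).round(4),loc(N,p).round(4) if n[0]=='N' else '')
E
```

```text
post top far edge [ 0.5448 -0.1176  0.283 ] [-0.047  -0.0134  0.283 ] 
post bottom near edge [ 0.5459 -0.1029  0.239 ] [-0.0471  0.0013  0.239 ] 
tip L [ 0.4867 -0.1058  0.235 ] [-0.1059 -0.006   0.235 ] 
tip stop top [ 0.4932 -0.101   0.247 ] [-0.0997 -0.0008  0.247 ] 
post2 top far [ 0.6319 -0.1221  0.283 ] [ 0.0402 -0.0113  0.283 ] 
base f+ [ 0.4793 -0.0363  0.012 ] [-0.1185  0.0627  0.012 ] 
base r+ [ 0.7142 -0.0511  0.012 ] [0.1168 0.0658 0.012 ] 
N base f- [0.5048 0.086  0.012 ] [-0.1023  0.1866  0.012 ] [-0.1151 -0.075   0.012 ]
N base r- [0.7424 0.0739 0.012 ] [0.1355 0.1926 0.012 ] [ 0.1228 -0.0696  0.012 ]
```

```bash
python3 -c "
from fit import *
go([.5455,-.1085,.249],-.076)"
```

```text
row [0.125 4.358 0.198] turn 0.11 | tcp [ 0.5402 -0.1047  0.3798] zdir -4.24 F [-0.28 -0.34  0.57] gap 0.0513 t 1.7833 ydir [-0.0025  0.0027 -1.    ]
```

>>> move_arm([
  [[0.12,0,0.2,0,0.6],[0.12,1,0.2,0,0.6],[0.12,2,0.2,0,0.6],[0.12,3,0.2,0,0.6],[0.12,3.7,0.2,0,0.6],[0.12,4.2,0.2,0,0.6],[0.12,4.36,0.2,0,0.6],[0.12,4.36,0.2,0,0.6],[0.12,4.36,0.2,0,0.6]],
])

```text
clock: 2.53
tool_pos: [0.5459, -0.1096, 0.2498]
eef_rot: [-1.572, 0.002, -1.646]
contact_force: [-0.5, 0.2, 1.4]
finger_gap: 0.0512
```

```bash
python3 - <<'E'
from fit import *
go([.5455,-.1085,.249],-.076)
snap('wrist','w2'); i=cv2.imread('pics/w2.png')
cv2.imwrite('pics/m2.png',cv2.resize(i[150:400,80:480],(800,500),interpolation=cv2.INTER_CUBIC))
E
```

```text
row [-0.034  0.028 -0.016] turn 0.03 | tcp [ 0.5459 -0.1096  0.2498] zdir -4.33 F [-0.52  0.2   1.39] gap 0.0512 t 2.5333 ydir [-0.0014  0.0021 -1.    ]
```

View pics/m2.png

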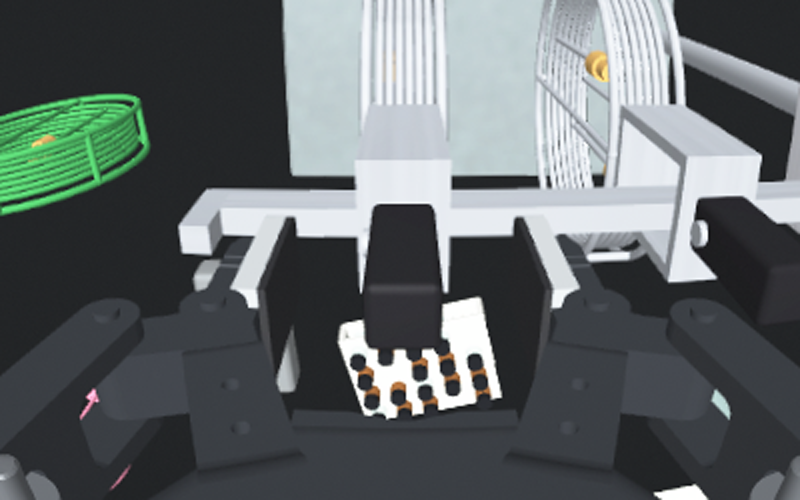

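>>> move_arm([
  [[0,0,0,0,0.35],[0,0,0,0,0.25],[0,0,0,0,0.2],[0,0,0,0,0.1],[0,0,0,0,0],[0,0,0,0,0],[0,0,0,0,0],[0,0,0,0,0]],
], grip_force=60)

```text
clock: 3.25
tool_pos: [0.5464, -0.1097, 0.2521]
eef_rot: [-1.57, 0.001, -1.646]
contact_force: [-2.6, -0.4, 5.4]
finger_gap: 0.0152
```

```bash
python3 -c "
from fit import *
go([.5455,-.1096,.274],-.076)"
```

```text
row [-0.    -0.729 -0.03 ] turn 0.06 | tcp [ 0.5464 -0.1097  0.2521] zdir -4.29 F [-2.63 -0.36  5.43] gap 0.0152 t 3.25 ydir [ 7.e-04  5.e-04 -1.e+00]
```

>>> move_arm([
  [[0,-0.2,0,0,0],[0,-0.4,0,0,0],[0,-0.6,0,0,0],[0,-0.75,0,0,0],[0,-0.75,0,0,0],[0,-0.75,0,0,0],[0,-0.75,0,0,0]],
])

```text
clock: 3.83
tool_pos: [0.5462, -0.1096, 0.2741]
eef_rot: [-1.571, 0.001, -1.646]
contact_force: [-0.3, -0.4, -4.3]
finger_gap: 0.0152
```

```bash
python3 - <<'E'
from fit import *
go(W(P,(-.142,-.005,.274)),-.076)
d=snap('side','d3');snap('wrist','w3')
a=cv2.resize(cv2.imread('pics/d3.png')[125:275,180:340],None,fx=3.75,fy=3.75,interpolation=cv2.INTER_CUBIC)
cv2.imwrite('pics/m3.png',cv2.resize(cv2.imread('pics/w3.png'),(800,600)))
E
```

```text
row [-0.014  0.005 -3.192] turn 0.07 | tcp [ 0.5462 -0.1096  0.2741] zdir -4.29 F [-0.3  -0.35 -4.27] gap 0.0152 t 3.8333 ydir [ 0.e+00  9.e-04 -1.e+00]
```

View pics/m3.png

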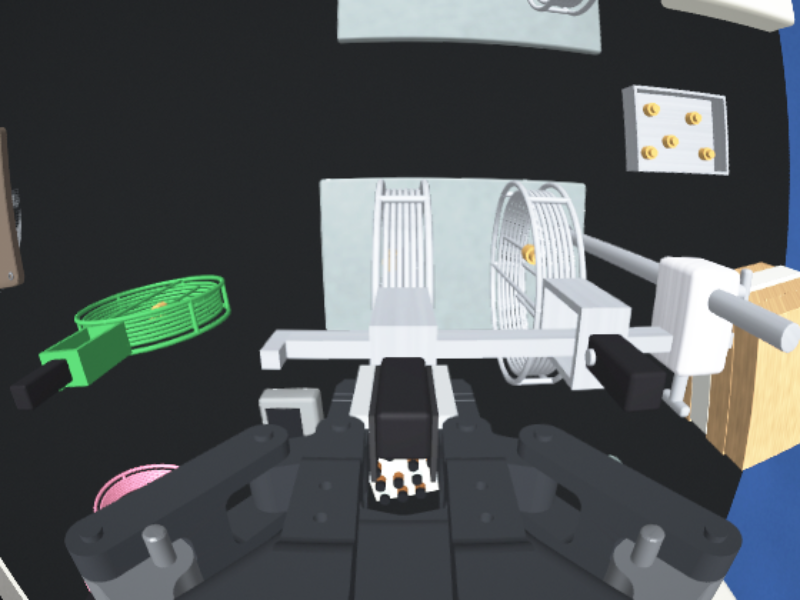

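>>> move_arm([
  [[0,0,-0.2,0,0],[0,0,-0.5,0,0],[0,0,-0.9,0,0],[0,0,-1.4,0,0],[0,0,-1.9,0,0],[0,0,-2.3,0,0],[0,0,-2.7,0,0],[0,0,-3,0,0],[0,0,-3.2,0,0],[0,0,-3.2,0,0]],
])

```text
clock: 4.77
tool_pos: [0.4493, -0.1022, 0.2741]
eef_rot: [-1.571, 0.001, -1.646]
contact_force: [-0.2, -0.6, -3.0]
finger_gap: 0.0154
```

```bash
python3 -c "
from fit import *
s=ctrl.get_state();print(loc(P,s['tool_pos']),loc(N,s['tool_pos']))
t=W(N,(-.145,-.002,.276));print(t,W(N,(-.105,0,0)));go(t,-.0735)"
```

```text
[-0.14339924 -0.00530174  0.27409037] [-0.15662443 -0.26672024  0.27409037]
[0.48034462 0.16095331 0.276     ] [0.52038349 0.16001055 0.        ]
row [-8.825 -0.057  0.372] turn -0.1 | tcp [ 0.4493 -0.1022  0.2741] zdir -4.31 F [-0.16 -0.6  -2.95] gap 0.0154 t 4.7667 ydir [-2.e-04  8.e-04 -1.e+00]
```

>>> move_arm([
  [[-0.5,0,0,0,0],[-1.3,0,0,0,0],[-2.3,0,0,0,0],[-3.4,0,0,0,0],[-4.5,0,0,0,0],[-5.6,0,0,0,0],[-6.7,0,0,0,0],[-7.6,0,0,0,0],[-8.3,0,0,0,0],[-8.8,0,0,0,0]],
])

```text
clock: 5.6
tool_pos: [0.4693, 0.1633, 0.2743]
eef_rot: [-1.571, 0.002, -1.644]
contact_force: [0.7, 0.0, -2.9]
finger_gap: 0.0152
```

>>> move_arm([
  [[-0.05,0,0,0,0],[-0.05,0,0,0,0],[-0.05,0,0,0,0]],
])

```text
clock: 5.85
tool_pos: [0.4696, 0.1644, 0.2741]
eef_rot: [-1.571, 0.001, -1.644]
contact_force: [-0.2, 0.4, -3.6]
finger_gap: 0.0154
```

```bash
python3 - <<'E'
from fit import *
s=ctrl.get_state();print(loc(N,s['tool_pos']))
go(W(N,(-.145,-.002,.276)),-.0735)
snap('wrist','w4');snap('side','d4');snap('scene','s4')
i=cv2.imread('pics/w4.png'); cv2.imwrite('pics/m4.png',cv2.resize(i[100:380,140:513],(800,600),interpolation=cv2.INTER_CUBIC))
E
```

```text
[-0.15599977  0.00065699  0.27410686]
row [ 0.089 -0.063  0.367] turn 0.03 | tcp [0.4696 0.1644 0.2741] zdir -4.18 F [-0.19  0.43 -3.59] gap 0.0154 t 5.85 ydir [-2.e-04  1.e-03 -1.e+00]
```

View pics/m4.png

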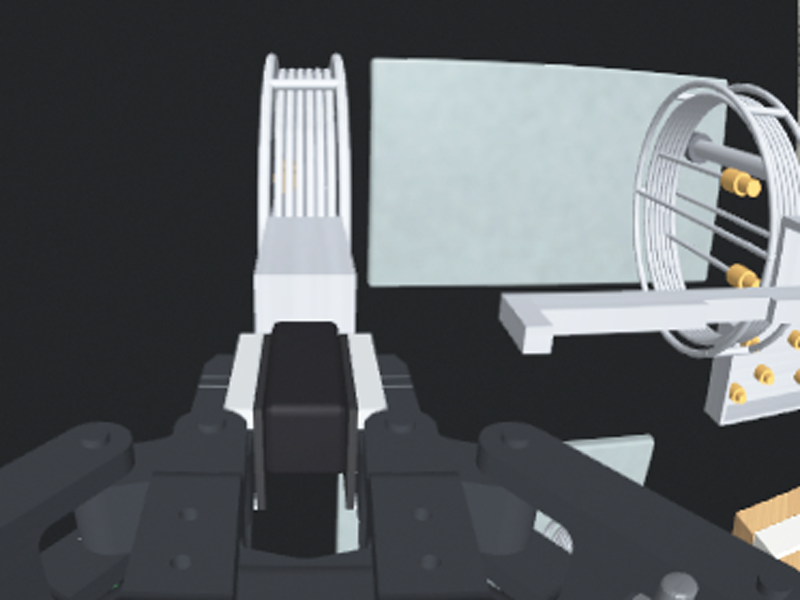

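```bash
python3 - <<'E'
from fit import *
f=lambda u,v:(140+u/2.145,100+v/2.143)
for zz in(.239,.247,.255):
    print(zz,[loc(N,wz('w4',*f(*q),zz)).round(4)[:2] for q in((538,340),(524,352),(551,352))])
for zz in(.231,.235,.239): print('notch edges',zz,[loc(N,wz('w4',*f(*q),zz)).round(4)[:2] for q in((706,303),(765,300))])
for n,q in(('base f-',(368,286)),('base f+',(372,58)),('base r+',(727,80))): print(n,loc(N,wz('w4',*f(*q),.012)).round(4))
# combined
import h
o=h.ray; h.ray=lambda fn,u,v:(wray(fn,u,v) if fn[0]=='w' else o(fn,u,v))
p,e=h.tri(('w4',*f(538,340)),('scene0',345,239.5),('side0',237.5,239)); print(p,e,loc(N,p))
p,e=h.tri(('w4',*f(538,340)),('side0',237.5,239)); print(p,e,loc(N,p))
p,e=h.tri(('w4',*f(538,340)),('scene0',345,239.5)); print(p,e,loc(N,p))
p,e=h.tri(('w1',326*.7,300*.7),('scene0',242.5,189.5)); print('plain ref',p,e,loc(P,p))
i=cv2.imread('pics/w4.png')[205:290,350:513]
a=cv2.resize(i,None,fx=4.9,fy=4.9,interpolation=cv2.INTER_CUBIC)
cv2.imwrite('pics/m5.png',a)
E
```

```text
0.239 [array([-0.0887, -0.0082]), array([-0.0926, -0.0119]), array([-0.0841, -0.0122])]
0.247 [array([-0.0917, -0.0046]), array([-0.0955, -0.0081]), array([-0.0873, -0.0084])]
0.255 [array([-0.0948, -0.001 ]), array([-0.0983, -0.0044]), array([-0.0906, -0.0047])]
notch edges 0.231 [array([-0.027 , -0.0013]), array([-0.0016, -0.001 ])]
notch edges 0.235 [array([-0.0298,  0.0003]), array([-0.005 ,  0.0006])]
notch edges 0.239 [array([-0.0325,  0.0019]), array([-0.0083,  0.0021])]
base f- [-0.1171 -0.0715  0.012 ]
base f+ [-0.1176  0.0669  0.012 ]
base r+ [0.1199 0.0675 0.012 ]
[0.53179682 0.15648756 0.24981397] [np.float64(0.0007380442773645953), np.float64(0.0025594765256264076), np.float64(0.002259707497183087)] [-0.09335878 -0.00267535  0.24981397]
[0.52875643 0.15972614 0.2576105 ] [np.float64(0.0007946632744406087), np.float64(0.0007946632744404684)] [-0.09662878  0.00033122  0.2576105 ]
[0.53270152 0.15725322 0.24966783] [np.float64(0.001488157327903788), np.float64(0.0014881573279038563)] [-0.09251275 -0.00184533  0.24966783]
plain ref [ 0.49259741 -0.10301572  0.24294226] [np.float64(0.0009980865244922468), np.float64(0.0009980865244923148)] [-0.10017689 -0.00283     0.24294226]
```

View pics/m5.png

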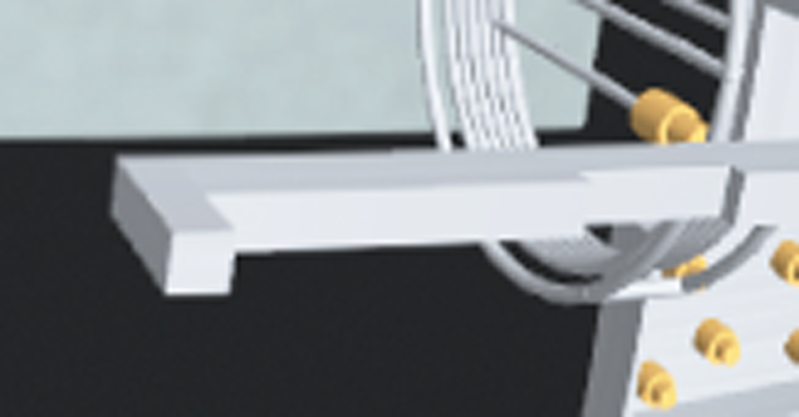

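>>> move_arm([
  [[0.09,-0.23,0,0,0],[0.09,-0.23,0.2,0,0],[0.09,-0.23,0.4,0,0],[0.09,-0.23,0.6,0,0],[0.09,-0.23,0.8,0,0],[0.09,-0.23,1.0,0,0],[0.09,-0.23,1.2,0,0],[0.09,-0.23,1.35,0,0],[0.09,-0.23,1.5,0,0],[0.09,-0.23,1.5,0,0]],
])

```text
clock: 6.83
tool_pos: [0.5151, 0.1577, 0.281]
eef_rot: [-1.571, 0.001, -1.646]
contact_force: [0.1, -0.1, -3.5]
finger_gap: 0.0151
```

```bash
python3 - <<'E'
from fit import *
s=ctrl.get_state();print(loc(N,s['tool_pos']))
go(W(N,(-.06,-.002,.281)),-.0735)
snap('wrist','w6')
i=cv2.imread('pics/w6.png'); cv2.imwrite('pics/m6.png',cv2.resize(i[100:380,140:513],(800,600),interpolation=cv2.INTER_CUBIC))
E
```

```text
[-0.11013877 -0.00268014  0.28096271]
row [-2.500e-02 -1.000e-03  1.671e+00] turn -0.08 | tcp [0.5151 0.1577 0.281 ] zdir -4.29 F [ 0.07 -0.13 -3.54] gap 0.0151 t 6.8333 ydir [ 1.0e-04  1.3e-03 -1.0e+00]
```

View pics/m6.png

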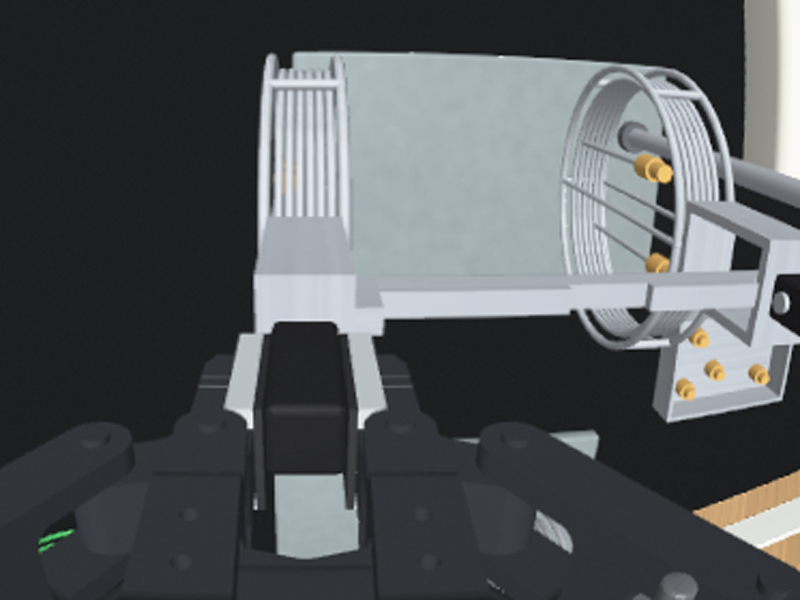

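>>> move_arm([
  [[0,0,0.15,0,0],[0,0,0.3,0,0],[0,0,0.5,0,0],[0,0,0.7,0,0],[0,0,0.9,0,0],[0,0,1.1,0,0],[0,0,1.3,0,0],[0,0,1.5,0,0],[0,0,1.7,0,0],[0,0,1.7,0,0]],
])

```text
clock: 7.72
tool_pos: [0.5666, 0.1537, 0.2808]
eef_rot: [-1.571, 0.001, -1.646]
contact_force: [-0.3, -0.7, -4.1]
finger_gap: 0.0151
```

>>> move_arm([
  [[0,0.1,0,0,0],[0,0.2,0,0,0],[0,0.3,0,0,0],[0,0.4,0,0,0],[0,0.4,0,0,0]],
])

```text
clock: 8.13
tool_pos: [0.5658, 0.1537, 0.2676]
eef_rot: [-1.573, 0.001, -1.646]
contact_force: [0.1, 0.1, -3.5]
finger_gap: 0.0149
```

>>> move_arm([
  [[0,0.1,0,0,0],[0,0.2,0,0,0],[0,0.2,0,0,0],[0,0.2,0,0,0]],
])

```text
clock: 8.47
tool_pos: [0.5656, 0.1538, 0.2612]
eef_rot: [-1.574, 0.001, -1.646]
contact_force: [0.3, 0.2, -2.8]
finger_gap: 0.0148
```

>>> move_arm([
  [[0,0.04,0,0,0],[0,0.07,0,0,0],[0,0.07,0,0,0],[0,0.07,0,0,0]],
])

```text
clock: 8.8
tool_pos: [0.5656, 0.1538, 0.2591]
eef_rot: [-1.574, 0.001, -1.646]
contact_force: [-0.1, -1.4, -3.0]
finger_gap: 0.0152
```

>>> move_arm([
  [[0,0.04,0,0,0],[0,0.06,0,0,0],[0,0.06,0,0,0],[0,0.06,0,0,0]],
])

```text
clock: 9.13
tool_pos: [0.5656, 0.1538, 0.2572]
eef_rot: [-1.574, 0.001, -1.646]
contact_force: [0.5, 0.3, -3.7]
finger_gap: 0.0149
```

>>> move_arm([
  [[0,0.03,0,0,0],[0,0.05,0,0,0],[0,0.05,0,0,0],[0,0.05,0,0,0]],
])

```text
clock: 9.47
tool_pos: [0.5657, 0.1538, 0.256]
eef_rot: [-1.573, 0.001, -1.646]
contact_force: [-0.2, 0.1, -1.5]
finger_gap: 0.0151
```

>>> move_arm([
  [[0,0.02,0,0,0],[0,0.03,0,0,0],[0,0.03,0,0,0],[0,0.03,0,0,0]],
])

```text
clock: 9.8
tool_pos: [0.5657, 0.1538, 0.2558]
eef_rot: [-1.573, 0.001, -1.646]
contact_force: [-2.1, -0.5, 1.3]
finger_gap: 0.015
```

```bash
python3 -c "
from fit import *
s=ctrl.get_state();print(loc(N,s['tool_pos']),s['contact_force'],s['torque'])
d=ctrl.read_camera('side');s=ctrl.get_state();print(s['contact_force'])
d=ctrl.read_camera('side');s=ctrl.get_state();print(s['contact_force'],s['tool_pos'])"
```

```text
[-0.05936462 -0.00286797  0.25577145] [-2.08299599 -0.50672403  1.33547576] [-0.0637127   0.31502941  0.02033327]
[-1.70007121 -0.17416685  1.64510563]
[-2.9324724  -0.77153779  1.29313164] [0.56571911 0.15378693 0.25573079]
```

```bash
python3 - <<'E'
from fit import *
f=lambda u,v:(140+u/2.145,100+v/2.143); g=lambda u,v:(350+u/4.9,205+v/4.9)
zt=.2388
L=lambda fn,q,z:loc(N,wz(fn,*q,z)).round(4)
print('w4 land edge',L('w4',g(582,176),zt),'far wall bottom +y',L('w4',g(730,166),zt-.004),'bottom -y',L('w4',g(728,222),zt-.004),'stop',L('w4',g(201,263),zt+.012),'stop fr',L('w4',g(168,264),zt+.012))
print('w6 land edge',L('w6',f(571,283),zt),'far wall bottom',L('w6',f(648,285),zt-.004),'bottom -y',L('w6',f(648,309),zt-.004))
for fn,q in(('w4',(368,286)),('w4',(372,58)),('w6',(296,53))): print(fn,L(fn,f(*q),.012))
i=cv2.imread('pics/w6.png')[205:290,350:513]; 
E
```

```text
w4 land edge [-0.0328  0.0021  0.2388] far wall bottom +y [-0.0027  0.0012  0.2348] bottom -y [-0.0008 -0.0076  0.2348] stop [-0.0931 -0.0029  0.2508] stop fr [-0.0972 -0.0029  0.2508]
w6 land edge [-0.0317  0.0033  0.2388] far wall bottom [-0.0029  0.0007  0.2348] bottom -y [-0.0015 -0.0074  0.2348]
w4 [-0.1171 -0.0715  0.012 ]
w4 [-0.1176  0.0669  0.012 ]
w6 [-0.1153  0.0662  0.012 ]
```

>>> move_arm([
  [[0,-0.03,0,0,0],[0,-0.06,0,0,0],[0,-0.06,0.2,0,0],[0,-0.06,0.4,0,0],[0,-0.06,0.6,0,0],[0,-0.06,0.8,0,0],[0,-0.06,0.95,0,0],[0,-0.06,1.0,0,0],[0,-0.06,1.0,0,0]],
])

```text
clock: 10.65
tool_pos: [0.5961, 0.1514, 0.2572]
eef_rot: [-1.573, 0.001, -1.646]
contact_force: [0.4, 0.6, -3.6]
finger_gap: 0.0152
```

```bash
python3 - <<'E'
from fit import *
s=ctrl.get_state();print(loc(N,s['tool_pos']))
go(W(N,(-.02,-.0028,.2565)),-.0735)
snap('wrist','w7')
i=cv2.imread('pics/w7.png')[190:310,190:350]; cv2.imwrite('pics/m7.png',cv2.resize(i,(800,600),interpolation=cv2.INTER_CUBIC))
E
```

```text
[-0.02884922 -0.00302116  0.25718103]
row [-0.008  0.022  0.295] turn -0.1 | tcp [0.5961 0.1514 0.2572] zdir -4.31 F [ 0.44  0.57 -3.56] gap 0.0152 t 10.65 ydir [-0.0024  0.001  -1.    ]
```

View pics/m7.png

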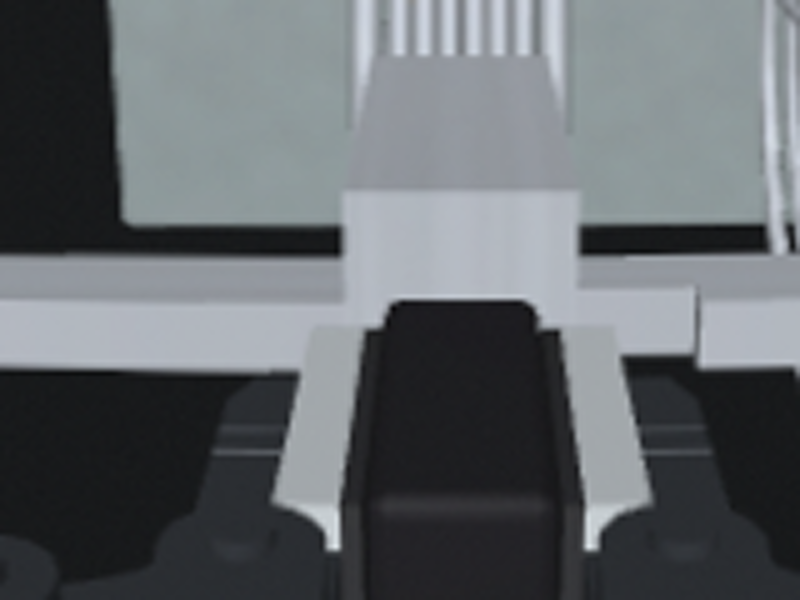

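>>> move_arm([
  [[0,0,0.1,0,0],[0,0,0.2,0,0],[0,0,0.3,0,0],[0,0,0.37,0,0],[0,0,0.37,0,0],[0,0,0.37,0,0],[0,0,0.37,0,0]],
])

```text
clock: 11.28
tool_pos: [0.6067, 0.1507, 0.2571]
eef_rot: [-1.574, 0.001, -1.646]
contact_force: [0.1, -0.4, -3.6]
finger_gap: 0.0156
```

>>> move_arm([
  [[0,0.03,0,0,0],[0,0.06,0,0,0],[0,0.075,0,0,0],[0,0.075,0,0,0],[0,0.075,0,0,0]],
])

```text
clock: 11.7
tool_pos: [0.6067, 0.1507, 0.2548]
eef_rot: [-1.574, 0.001, -1.646]
contact_force: [-0.3, -1.1, -3.9]
finger_gap: 0.015
```

>>> move_arm([
  [[0,0.02,0,0,0],[0,0.04,0,0,0],[0,0.04,0,0,0],[0,0.04,0,0,0]],
])

```text
clock: 12.03
tool_pos: [0.6066, 0.1507, 0.2535]
eef_rot: [-1.574, 0.001, -1.646]
contact_force: [-0.3, -0.2, -3.7]
finger_gap: 0.0152
```

>>> move_arm([
  [[0,0.02,0,0,0],[0,0.04,0,0,0],[0,0.04,0,0,0],[0,0.04,0,0,0]],
])

```text
clock: 12.37
tool_pos: [0.6066, 0.1507, 0.2523]
eef_rot: [-1.574, 0.001, -1.646]
contact_force: [0.4, 0.5, -3.1]
finger_gap: 0.0151
```

Descending into the notch without resistance; the floor should be met at about 0.2517.

>>> move_arm([
  [[0,0.02,0,0,0],[0,0.03,0,0,0],[0,0.03,0,0,0],[0,0.03,0,0,0]],
])

```text
clock: 12.7
tool_pos: [0.6067, 0.1507, 0.252]
eef_rot: [-1.574, 0.001, -1.646]
contact_force: [-2.2, -1.0, 0.5]
finger_gap: 0.0149
```

>>> move_arm([
  [[0,0.01,0,0,0],[0,0.02,0,0,0],[0,0.02,0,0,0],[0,0.02,0,0,0]],
])

```text
clock: 13.03
tool_pos: [0.6067, 0.1507, 0.252]
eef_rot: [-1.573, 0.001, -1.646]
contact_force: [-2.6, -0.2, 1.9]
finger_gap: 0.0154
```

>>> move_arm([
  [[0,0,0,0,0.2],[0,0,0,0,0.22],[0,0,0,0,0.25],[0,0,0,0,0.3],[0,0,0,0,0.35],[0,0,0,0,0.4],[0,0,0,0,0.4],[0,0,0,0,0.4]],
])

```text
clock: 13.7
tool_pos: [0.6067, 0.1507, 0.2519]
eef_rot: [-1.573, 0.001, -1.646]
contact_force: [0.4, -0.1, -0.2]
finger_gap: 0.0344
```

```bash
python3 - <<'E'
from fit import *
go(W(N,(-.018,-.0028,.35)))
snap('wrist','w8')
i=cv2.imread('pics/w8.png')[150:360,142:422]; cv2.imwrite('pics/m8.png',cv2.resize(i,(800,600),interpolation=cv2.INTER_CUBIC))
E
```

```text
row [-7.000e-03 -3.269e+00 -1.000e-03] turn 0 | tcp [0.6067 0.1507 0.2519] zdir -4.3 F [ 0.43 -0.12 -0.16] gap 0.0344 t 13.7 ydir [-0.0024  0.001  -1.    ]
```

View pics/m8.png

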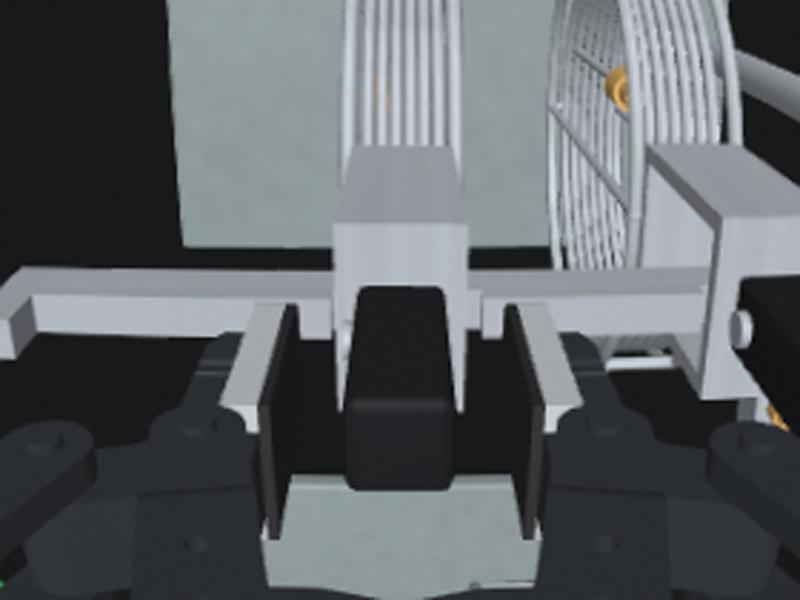

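Released and hanging upright with the pads clear on both sides. Now I retreat upward.

>>> move_arm([
  [[0,-0.3,0,0,0.4],[0,-0.7,0,0,0.4],[0,-1.2,0,0,0.4],[0,-1.8,0,0,0.4],[0,-2.5,0,0,0.4],[0,-3.3,0,0,0.4],[0,-4,0,0,0.4],[0,-4,0,0,0.4],[0,-4,0,0,0.4],[0,-4,0,0,0.4]],
])

```text
clock: 14.58
tool_pos: [0.6068, 0.1506, 0.3718]
eef_rot: [-1.574, 0.001, -1.646]
contact_force: [-0.8, 0.3, -0.2]
finger_gap: 0.0346
```

```bash
python3 - <<'E'
from fit import *
go([.6,.15,.35])
snap('wrist','w9'); snap('side','d9')
i=cv2.imread('pics/w9.png')[0:420,0:560]; a=cv2.resize(i[60:330,100:460],(480,360)); b=cv2.resize(cv2.imread('pics/d9.png')[120:300,130:310],(320,320))
c=np.zeros((360,800,3),'uint8');c[:,:480]=a;c[:320,480:]=b;cv2.imwrite('pics/m9.png',c)
E
```

```text
row [ 0.037  0.727 -0.222] turn 0 | tcp [0.6068 0.1506 0.3718] zdir -4.3 F [-0.8   0.25 -0.2 ] gap 0.0346 t 14.5833 ydir [-0.0027  0.001  -1.    ]
```

```bash
python3 -c "
from rig import ctrl
print(ctrl.close_job()); print(ctrl.get_state()['clock'])"
```

```text
the job is handed in; nothing more can be done
None
the job is handed in; nothing more can be done
```

The front column now hangs by its eye in the front notch of the notched rail, and I handed the job in at about 14.7 s of the 64 s. `close_job` gives no verdict, so the points below are my own readings.

- **Plain rail:** I gripped the post and lifted the column about 22 mm. I then drew it off forward over the end stop. There was no sign of contact with the rail on the way.
- **Notched rail:** By sight and feel the rail sits about 4 mm high and 6 mm back from nominal. I threaded the eye over its stop and lowered until the rail took the weight. The force on the tool went from about −4 N to +1.3 N, with the column on the flat land.
- **Seating:** I lifted it about 1.4 mm and carried it over the land still in the gripper, rather than sliding it on the rail. I then lowered it into the notch. It met the floor 3.7 mm below the land (4 mm expected), with small forces.
- **Release:** The tool read about 0 N after opening. The last picture I viewed, taken just after opening, showed the column upright in the notch with the pads clear on both sides. The neighbour on that rail looked in place. I then backed off 120 mm straight up.

**Not checked:** The picture taken after the retreat could not be viewed because the 12-picture limit was reached. The final state after backing off, and the other plain-rail column and bench items, were therefore not checked by eye.

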